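# Snap a berry box shut and feed it under the labelling bridge

## Task

Swing the lid of the brown berry box down and press its front edge until the lid snaps shut and stays shut. Then, with the lid shut, push the box along between the rails, under the bridge, until it rests fully home against the end stop. Keep the box flat on its bed and leave the loose things around the station (tape roll, marker, date stamp) alone.

Things in the scene. Friction and masses are not known exactly. Their poses are not given: they have to be found in the camera images.
- station: Labelling station fixed to the table: metal bed plate 4 mm thick, 300 x 204 mm, two aluminium rails, end stop, bridge. Origin on the table top, midway between the rails; x runs along the rails to the end stop, away from the robot, z up. Rails: 164 mm apart inside, 36 mm high, from x = -0.150 to 0.120. Stop face at x = 0.115, 44 mm high.
- station_stop (a point): Foot of the end stop's face, mid track, on the bed (4 mm above the table); axes as the station's. The bridge plate crosses the track from 35 mm before to 21 mm beyond it, y = +-107 mm, underside 72 mm and top 80 mm above the table, on two side posts; the label roll on it (66 mm wide) reaches up to 116 mm.
- station_entry (a point): Middle of the near, open end of the track, on the bed; axes as the station's.
- berry_box: Loose brown-grey moulded-fibre clamshell box, about 0.46 kg with its fruit: 110 mm deep (x), 160 mm wide (y), 58 mm high when shut; lower walls 42 mm high. It stands on the bed between the rails, hinge side towards the end stop. Origin at the centre of its underside; x points to the hinge side.
- box_near (a point): Foot of the box's near (front) face, in the middle of its width; the face to push on. With the lid shut a snap tab 36 mm wide and 3 mm thick covers the middle of this face from 31 to 55 mm above the box's underside.
- box_far (a point): Foot of the box's far (hinge side) face, in the middle of its width; axes as the box's.
- lid (a joint): Angle of the lid (rad): 0 = fully shut, positive = open, up to 1.9; at 1.57 it stands upright. A stiff hinge: the lid stays where it is left. The snap begins at about 0.11 rad and resists with about 8 N at the front edge until 0.05 rad; below that the lid is drawn to 0 and held there.
- lid_hinge (a point): On the hinge axis, in the middle of the box's width: 55 mm behind the box's centre (its x), 42 mm above its underside. The axes are the lid's (parallel to the box's when shut; when open the lid is turned about its y axis).
- lid_front (a point): Middle of the lid's front edge on its outer (top) face, 6 mm in from the edge: in the lid's axes 104 mm in front of the hinge (-x) and 16 mm above it (+z, outwards). The place to press.
- tape_roll: Bystander: loose roll of brown tape, 93 mm across, 48 mm high, right of the station. Origin at the centre of its underside.
- marker: Bystander: loose marker with a blue cap, 132 mm long, lying right of the station. Origin at the centre of its underside.
- date_stamp: Bystander: loose date stamp with a dark wooden handle, 32 x 44 mm, 92 mm high, upright, beyond the station to the left. Origin at the centre of its underside.

How it is judged:
On the way, in this order (a step that is already met when the one before it is completed fails the run):
1. the lid is snapped shut (within 0.03 rad) while the box is still clear of the bridge, its far face at least 45 mm from the stop (value of joint lid below 0.03 rad and x of box_far in the frame of station_stop below -0.045 m), for 0.2 s.
2. the box is home against the end stop (within 5 mm) with its lid still shut (value of joint lid below 0.03 rad and x of box_far in the frame of station_stop above -0.005 m), for 0.2 s.
At the end, for the whole second after the job is handed in: The lid is snapped shut (lid angle below 0.03 rad), and the box lies flat (within 0.05 rad) and at rest between the rails under the bridge, its far face within 5 mm of the end stop, square to it within 0.06 rad and its middle within 10 mm of the track's middle (all of step 2 and horizontal distance between box_far and station_stop below 0.01 m and angle between the x axis of berry_box and the x axis of station, either way round below 0.06 rad and angle between berry_box's own z axis and vertical below 0.05 rad and linear speed of berry_box below 0.02 m/s); the robot touches nothing.
It fails at once if the box tips by more than 0.15 rad (angle between berry_box's own z axis and vertical above 0.15 rad).
It fails at once if the tape roll is moved by more than 20 mm (distance of tape_roll from where it was at the start of the episode above 0.02 m).
It fails at once if the marker is moved by more than 20 mm (distance of marker from where it was at the start of the episode above 0.02 m).
It fails at once if the date stamp is moved by more than 20 mm (distance of date_stamp from where it was at the start of the episode above 0.02 m).
It also fails if it takes over 48 s, if anything falls off the work surface, if the arm or the gripper's body presses on something with over 40 N, if the wrist force passes 120 N, or if a joint passes its speed limit or range.

## Robot

A 7-joint arm with a two-finger parallel gripper is mounted at the origin on the work surface; the furniture and walls round the work are solid. World frame = base frame: x ahead of the robot, y to its left, z up, the work surface at z = 0. Lengths are in m, angles in rad, forces in N, time in s.
With the tool pointing down it reaches from about 0.425 to 0.925 m from the base axis. Payload 6.8 kg.
Tool frame: the origin (TCP) lies midway between the tips of the shut fingers; the grasp point (between the pads) lies 19 mm behind it (bot.hold_point_z is the distance from the TCP to the grasp point, in m); z points along the fingers, y is the line along which they close (so a half turn about z gives the same grasp; the last joint's range is limited). The gripper opens to 85 mm and grips with 20 to 120 N. Pads are 22 mm wide; open, the fingers measure 114 mm over their backs; the gripper's body (76 mm by 85 mm) begins 54 mm behind the grasp point. The pads swing forward as they close: fully open they stand 13 mm farther back than shut.
Start: joints at [-1.392, 0.477, 0.022, 1.555, -0.011, 1.109, -0.083], TCP at [0.191, 0.647, 0.231] pointing down, gripper open.
Joint ranges: [-2.96, 2.96], [-0.34, 2.1], [-1.41, 1.46], [0.24, 2.44], [-1.37, 4.51], [0.17, 1.92], [-2.96, 2.96]. Speed limits (rad/s): [2.39, 2.39, 3.14, 3.14, 3.14, 3.14, 3.14].

## Interface

Orientations are given as a unit quaternion [w, x, y, z].
In Python, from station import bot gives the robot as it stands. The module is installed in compiled form; this text tells all that it offers.
- The arm moves only by the tool step_arm, never from a script. Its argument "increments" is a list that holds one entry, the list of rows, each a list of 7 numbers: the opening, from -1 (shut) to 1 (fully open), then the shift along the tool's x, y, z in mm, then the turn, a rotation vector about the tool's x, y, z in degrees. In form: [[[grip, x, y, z, ax, ay, az], ...]]. A call has 1 to 10 rows; each row is the pose to reach, as a shift and turn from the pose commanded when the call began, along the tool's axes at that moment; what a row does not reach only later rows make up. A row lasts 1/12 s, in which the tool goes at most 41.7 mm and 7.16 degrees, less where a joint would pass 70% of its speed; a pose out of reach is approached as far as the arm can. A call with a gripper value outside its range is refused whole. The fingers move at their own pace and stop on an object; "force" is the grip in N (left out, the last holds). Time passes only in rows, so rows that repeat a pose let the fingers close. It gives the time, the measured TCP pose, the force, the opening and the grip force at its end, in the units of the state.
- bot.get_obs(): the state, without advancing time (a new reading comes with each control period).
- bot.read_camera(name): name is "scene" or "top" or "wrist"; returns a dict with "image" (480x640x3 uint8, red, green, blue), "camera_matrix" (3x3 intrinsics, pixels), "R" (3x3) and "t" (3): a world point X has camera coordinates R X + t. Camera axes: x right, y down, z forward; pixel columns grow to the right and rows downward; lengths in m; the calibration is good to about 2 mm. A picture is of the moment at which its call begins. There is no depth.
- bot.hand_in(): hands the job in; it is judged then, once.
The state is a dict: "t": time; "q": joint angles; "joint_vel": joint speeds; "joint_torque": joint torques, N m; "eef_pos": TCP position; "tool_rot": TCP orientation; "contact_force": force on the tool from outside, world axes, zero at the start; "torque": the same for the moment, N m; "gripper_width": opening from 0.0 (shut) to 1.0 (fully open); "grasp_force": force on a finger pad.
Only numpy, scipy, OpenCV 4.12 (cv2) and the standard library are available. Lean on these libraries where they do the work, as an engineer would, in place of code of your own. Each camera call takes 0.05 s, during which the arm holds its last target. There are 200 camera calls.

## Working session

There is one attempt and no reset: what is moved stays moved. The work goes in short steps, Python scripts to look and compute and a tool call to move; the robot and the scene stay as the last step left them, time stands still between calls to the robot, and variables do not carry over. Pictures are saved under pics/ and viewed, at most 11 in all, crops included, and the job is handed in when it is done.

Besides the shell and the picture viewer there is one more tool, called after "Call:" as name(argument=value, ...) on one line, values as JSON. step_arm: Moves the arm, as the interface text tells. Its arguments: {"type":"object","properties":{"increments":{"type":"array"},"force":{"type":"number"}},"required":["increments"]}

```bash
mkdir -p pics
python3 - <<'E'
from station import bot
import cv2,pickle
o=bot.get_obs();print({k:o[k] for k in('t','q','eef_pos','tool_rot','contact_force','gripper_width')})
for n in('scene','top'):
    c=bot.read_camera(n);cv2.imwrite(f'pics/{n}0.png',c['image'][:,:,::-1]);pickle.dump(c,open(f'{n}.pkl','wb'));print(n,c['camera_matrix'],c['R'],c['t'])
E
```

```text
{'t': 0.0, 'q': array([-1.39211886,  0.47780002,  0.02231287,  1.55644123, -0.01147437,
        1.10928552, -0.08312139]), 'eef_pos': array([0.19077215, 0.64687278, 0.23032956]), 'tool_rot': array([-5.70010975e-05,  1.42880204e-01,  9.89739578e-01, -9.01289281e-04]), 'contact_force': array([-0.53534391, -0.49900859, -0.62746894]), 'gripper_width': 1.0009025122892319}
scene [[490.64190275   0.         316.99414214]
 [  0.         490.64190275 242.88854574]
 [  0.           0.           1.        ]] [[-0.80966064 -0.58686221  0.00651168]
 [-0.34596537  0.46828772 -0.81302803]
 [ 0.47408608 -0.66052961 -0.58218814]] [0.40643616 0.31995237 0.62039516]
top [[459.29369795   0.         319.62643397]
 [  0.         459.29369795 242.25602797]
 [  0.           0.           1.        ]] [[-0.00272968 -0.99986163 -0.01640954]
 [-0.98194105  0.00578421 -0.1890987 ]
 [ 0.18916745  0.01559702 -0.98182097]] [-0.11111321  0.62473109  0.82831043]
```

View pics/scene0.png

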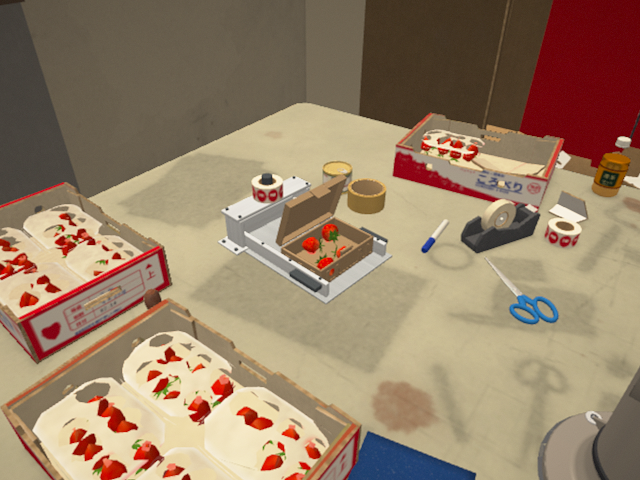

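View pics/top0.png

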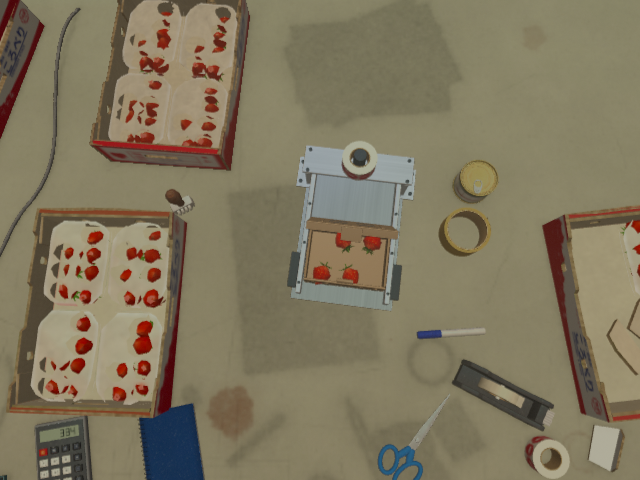

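The top view shows the station at about px (290–415, 145–310), tilted slightly; the box is at (305–390, 218–290) with its lid standing near upright. The stamp is at (178,203), the marker at (450,333) and the tape at (467,232). I'll enlarge both views to get corner pixels.

Run:
```python
import cv2
a=cv2.imread('pics/top0.png')[140:320,280:425];cv2.imwrite('pics/topc.png',cv2.resize(a,None,fx=3.3,fy=3.3,interpolation=cv2.INTER_CUBIC)[:600])
a=cv2.imread('pics/scene0.png')[165:305,210:400];cv2.imwrite('pics/scenec.png',cv2.resize(a,None,fx=4,fy=4,interpolation=cv2.INTER_CUBIC))
```

```text
(no output)
```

View pics/topc.png

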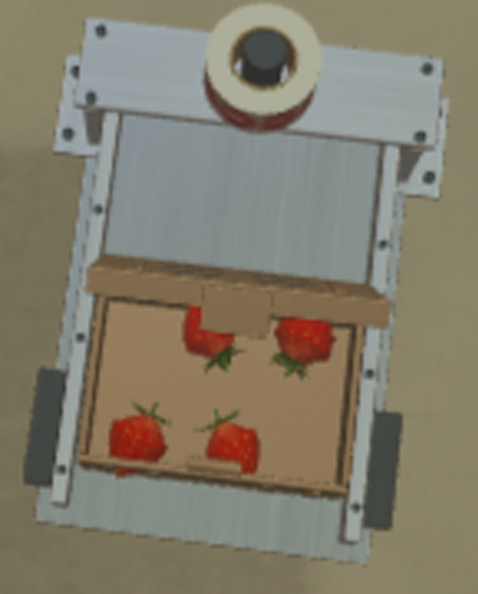

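View pics/scenec.png

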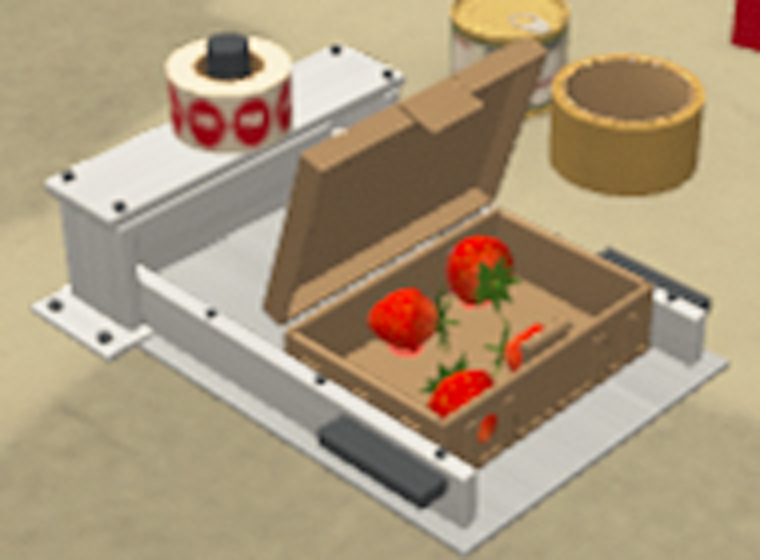

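The crops give clear corners. Top crop: bed front corners at (36,522) and (367,563), bridge plate corners at (80,17), (442,60), (78,101) and (439,147), box front rim corners at (80,464) and (345,495). Scene crop: bed corners at (465,552) and (728,365), lid free-edge corners at (303,155), (328,170), (547,45) and (523,38). Next I'll fit the poses.

```bash
cat > fit.py <<'E'
import numpy as np,pickle
from scipy.optimize import least_squares
C={n:pickle.load(open(n+'.pkl','rb')) for n in('top','scene')}
def proj(n,X):
    c=C[n];p=c['camera_matrix']@(c['R']@X+c['t']);return p[:2]/p[2]
def px(n,u,v): return np.array([280+u/3.3,140+v/3.3]) if n=='top' else np.array([210+u/4,165+v/4])
S=[('top',36,522,-.15,.102,.004),('top',367,563,-.15,-.102,.004),('top',80,17,.136,.107,.08),('top',442,60,.136,-.107,.08),('top',78,101,.08,.107,.08),('top',439,147,.08,-.107,.08),
('scene',465,552,-.15,.102,.004),('scene',728,365,-.15,-.102,.004),('scene',122,217,.08,.107,.08),('scene',45,183,.136,.107,.08),('scene',335,45,.136,-.107,.08),('scene',403,80,.08,-.107,.08)]
def W(p,l):
    c,s=np.cos(p[2]),np.sin(p[2]);return np.array([p[0]+c*l[0]-s*l[1],p[1]+s*l[0]+c*l[1],l[2]])
f=lambda p:np.concatenate([proj(r[0],W(p,r[3:]))-px(*r[:3]) for r in S])
r=least_squares(f,[.6,-.1,0],loss='soft_l1');print('station',r.x,np.degrees(r.x[2]));print(f(r.x).reshape(-1,2).round(1).tolist())
B=[('top',80,464,-.055,.08,.042),('top',345,495,-.055,-.08,.042),('scene',435,425,-.055,.08,.042),('scene',652,288,-.055,-.08,.042),('scene',288,338,.055,.08,.042)]
L=[('scene',303,155,1,.016),('scene',328,170,1,0),('scene',547,45,-1,0),('scene',523,38,-1,.016),('top',100,258,1,.016),('top',88,290,1,0),('top',388,325,-1,0)]
def g(q):
    e=[proj(b[0],W(q,(b[3],b[4],b[5]+.004)))-px(*b[:3]) for b in B]
    for l in L:
        c,s=np.cos(q[3]),np.sin(q[3]);z=l[4]
        e.append(proj(l[0],W(q,(.055-.11*c+z*s,.08*l[3],.046+.11*s+z*c)))-px(*l[:3]))
    return np.concatenate(e)
b=least_squares(g,[*r.x,1.4],loss='soft_l1');print('box',b.x);print(g(b.x).reshape(-1,2).round(1).tolist())
R=np.array([[np.cos(r.x[2]),-np.sin(r.x[2])],[np.sin(r.x[2]),np.cos(r.x[2])]]);print('box in station',R.T@(b.x[:2]-r.x[:2]),b.x[2]-r.x[2])
E
python3 fit.py
```

```text
station [ 0.66153215 -0.17542533 -0.12404139] -7.107047938164643
[[0.4, -2.3], [1.5, -2.4], [0.8, 2.4], [0.2, 1.2], [-2.2, 3.9], [-1.3, 2.2], [-1.8, -1.0], [-1.8, -2.4], [-1.9, 2.2], [-0.1, 0.4], [0.9, -0.3], [1.3, -1.0]]
box [ 0.59697539 -0.16848996 -0.12500873  1.28898997]
[[-0.7, -0.4], [1.7, 0.2], [2.4, 0.2], [1.1, -1.2], [-1.7, -2.2], [-1.9, -1.6], [-2.2, -0.3], [-0.1, 0.9], [0.2, -1.8], [-3.0, 0.9], [-0.4, 0.4], [0.8, 0.5]]
box in station [-0.06491883 -0.00110511] -0.0009673414702037197
```

Call:
step_arm(increments=[[[-1, -704, -653, -10, 0, 0, -9.3], [-1, -704, -653, -10, 0, 0, -9.3], [-1, -704, -653, -10, 0, 0, -9.3], [-1, -704, -653, -10, 0, 0, -9.3], [-1, -704, -653, -10, 0, 0, -9.3], [-1, -704, -653, -10, 0, 0, -9.3], [-1, -704, -653, -10, 0, 0, -9.3], [-1, -704, -653, -10, 0, 0, -9.3], [-1, -704, -653, -10, 0, 0, -9.3], [-1, -704, -653, -10, 0, 0, -9.3]]])

```text
t: 0.93
eef_pos: [0.4042, 0.2872, 0.2355]
tool_rot: [-0.0, 0.062, 0.998, -0.0]
contact_force: [1.9, -0.2, 1.2]
gripper_width: -0.0
grasp_force: 0.0
```

Call:
step_arm(increments=[[[-1, -333, -428, 0, 0, 0, 0], [-1, -333, -428, 0, 0, 0, 0], [-1, -333, -428, 0, 0, 0, 0], [-1, -333, -428, 0, 0, 0, 0], [-1, -333, -428, 0, 0, 0, 0], [-1, -333, -428, 0, 0, 0, 0], [-1, -333, -428, 0, 0, 0, 0], [-1, -333, -428, 0, 0, 0, 0], [-1, -333, -428, 0, 0, 0, 0], [-1, -333, -428, 0, 0, 0, 0]]])

```text
t: 1.77
eef_pos: [0.6173, -0.0706, 0.2353]
tool_rot: [-0.0, 0.062, 0.998, 0.0]
contact_force: [0.1, 0.2, -0.8]
gripper_width: -0.001
grasp_force: 0.0
```

Call:
step_arm(increments=[[[-1, -78, -100, 0, 0, 0, 0], [-1, -78, -100, 0, 0, 0, 0], [-1, -78, -100, 0, 0, 0, 0], [-1, -78, -100, 0, 0, 0, 0], [-1, -78, -100, 0, 0, 0, 0]]])

```text
t: 2.18
eef_pos: [0.6815, -0.1816, 0.2345]
tool_rot: [-0.001, 0.065, 0.998, -0.001]
contact_force: [-0.6, 0.3, 0.0]
gripper_width: 0.002
grasp_force: 0.0
```

```bash
cat > where.py <<'E'
from station import bot
import numpy as np,sys
b=np.array([.59698,-.16849]);a=-.1245
def show():
    o=bot.get_obs();d=o['eef_pos'][:2]-b;c,s=np.cos(a),np.sin(a)
    print('t',round(o['t'],2),'tcp in initial box frame mm',(1e3*np.array([c*d[0]+s*d[1],-s*d[0]+c*d[1],o['eef_pos'][2]])).round(1),'F',o['contact_force'].round(1))
show()
if len(sys.argv)>1:
    import cv2
    for n in('top','scene'):
        i=bot.read_camera(n)['image'][:,:,::-1]
        i=i[130:330,240:460] if n=='top' else i[90:310,190:410]
        cv2.imwrite(f'pics/{sys.argv[1]}_{n}.png',i)
    A=[cv2.resize(cv2.imread(f'pics/{sys.argv[1]}_{n}.png'),(396,396)) for n in('top','scene')]
    cv2.imwrite(f'pics/{sys.argv[1]}.png',cv2.hconcat(A))
E
python3 where.py a
```

```text
t 2.18 tcp in initial box frame mm [ 85.5  -2.5 234.5] F [-0.6  0.3  0. ]
```

View pics/a.png

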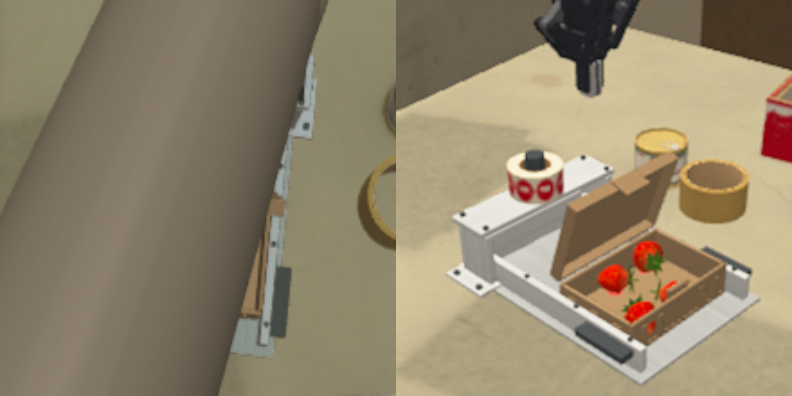

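The fingers hang above and behind the lid (scene panel around (592,90)), clear of the roll. I'll descend and approach the lid's back.

Call:
step_arm(increments=[[[-1, 0, 2, 37, 0, 0, 0], [-1, 0, 2, 74, 0, 0, 0], [-1, 0, 2, 110, 0, 0, 0], [-1, 4, 2, 110, 0, 0, 0], [-1, 9, 2, 110, 0, 0, 0], [-1, 14, 2, 110, 0, 0, 0], [-1, 19, 2, 110, 0, 0, 0]]])

```text
t: 2.87
eef_pos: [0.6643, -0.1734, 0.1288]
tool_rot: [0.002, 0.062, 0.998, -0.0]
contact_force: [0.1, -2.0, -0.1]
gripper_width: 0.002
grasp_force: 0.0
```

```bash
python3 where.py; python3 -c "
import numpy as np
for th in np.arange(1.3,-.01,-.1): print(round(th,2),(1e3*np.array([.066-.092*np.cos(th)+.016*np.sin(th),.046+.092*np.sin(th)+.016*np.cos(th)])).round())"
```

```text
t 2.87 tcp in initial box frame mm [ 67.4   3.5 128.8] F [ 0.1 -2.  -0.1]
1.3 [ 57. 139.]
1.2 [ 48. 138.]
1.1 [ 39. 135.]
1.0 [ 30. 132.]
0.9 [ 21. 128.]
0.8 [ 13. 123.]
0.7 [  6. 118.]
0.6 [ -1. 111.]
0.5 [ -7. 104.]
0.4 [-13.  97.]
0.3 [-17.  88.]
0.2 [-21.  80.]
0.1 [-24.  71.]
-0.0 [-26.  62.]
```

Call:
step_arm(increments=[[[-1, 6, -1, -5, 0, 0, 0], [-1, 13, -1, -9, 0, 0, 0], [-1, 20, -1, -11, 0, 0, 0], [-1, 27, -1, -10, 0, 0, 0], [-1, 34, -1, -8, 0, 0, 0], [-1, 41, -1, -5, 0, 0, 0], [-1, 47, -1, -2, 0, 0, 0]]])

```text
t: 3.45
eef_pos: [0.6154, -0.1685, 0.1273]
tool_rot: [-0.0, 0.062, 0.998, 0.0]
contact_force: [1.4, 0.1, -0.3]
gripper_width: 0.002
grasp_force: 0.3
```

```bash
python3 where.py b
```

```text
t 3.45 tcp in initial box frame mm [ 18.2   2.3 127.3] F [ 1.4  0.1 -0.3]
```

View pics/b.png

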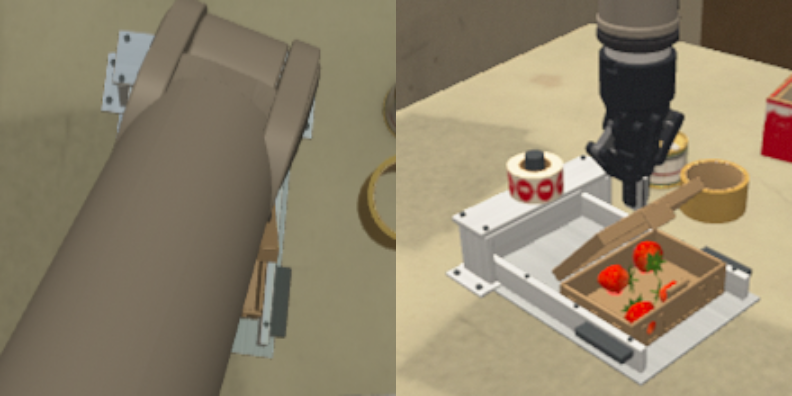

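The lid is swinging (about 0.85 rad) and the box hasn't moved. I'll continue down the arc.

Call:
step_arm(increments=[[[-1, 7, -2, 4, 0, 0, 0], [-1, 13, -2, 9, 0, 0, 0], [-1, 20, -2, 16, 0, 0, 0], [-1, 27, -2, 23, 0, 0, 0], [-1, 35, -2, 30, 0, 0, 0], [-1, 43, -2, 37, 0, 0, 0], [-1, 51, -2, 44, 0, 0, 0], [-1, 58, -2, 50, 0, 0, 0]]])

```text
t: 4.22
eef_pos: [0.5573, -0.1631, 0.0767]
tool_rot: [-0.0, 0.062, 0.998, 0.0]
contact_force: [-0.2, 0.4, 0.2]
gripper_width: -0.003
grasp_force: 0.2
```

```bash
python3 where.py
```

```text
t 4.22 tcp in initial box frame mm [-40.1   0.4  76.7] F [-0.2  0.4  0.2]
```

Call:
step_arm(increments=[[[-1, 4, 0, 5, 0, 0, 0], [-1, 5, 0, 9, 0, 0, 0], [-1, 5, 0, 12, 0, 0, 0], [-1, 5, 0, 14, 0, 0, 0], [-1, 5, 0, 16, 0, 0, 0], [-1, 5, 0, 17, 0, 0, 0], [-1, 5, 0, 17, 0, 0, 0]]])

```text
t: 4.8
eef_pos: [0.5533, -0.1627, 0.0614]
tool_rot: [-0.0, 0.062, 0.998, 0.0]
contact_force: [-4.0, 2.4, 11.9]
gripper_width: 0.002
grasp_force: 5.7
```

```bash
python3 where.py c
```

```text
t 4.8 tcp in initial box frame mm [-44.    0.4  61.4] F [-4.   2.4 11.9]
```

View pics/c.png

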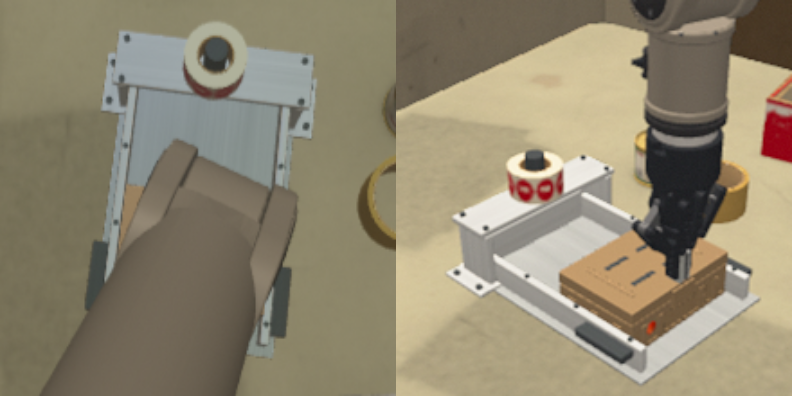

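The lid looks down flush at (690,270 in the panel) and the tip is at closed height. I'll press slightly more to confirm, then lift and move in front of the box with the gripper open.

Call:
step_arm(increments=[[[-1, 0, 0, 2, 0, 0, 0], [-1, 0, 0, 3, 0, 0, 0], [-1, 0, 0, 3, 0, 0, 0]]])

```text
t: 5.15
eef_pos: [0.5534, -0.1627, 0.0607]
tool_rot: [-0.0, 0.063, 0.998, 0.001]
contact_force: [-13.8, 4.0, 34.8]
gripper_width: -0.001
grasp_force: 17.6
```

Call:
step_arm(increments=[[[-1, 0, 0, -10, 0, 0, 0], [-1, 0, 0, -40, 0, 0, 0], [1, 40, 0, -60, 0, 0, 0], [1, 65, 0, -60, 0, 0, 0], [1, 65, 0, -60, 0, 0, 0]]])

```text
t: 5.57
eef_pos: [0.4839, -0.1546, 0.1179]
tool_rot: [-0.002, 0.063, 0.998, 0.001]
contact_force: [-0.6, -0.3, -0.3]
gripper_width: 0.419
grasp_force: 0.0
```

```bash
python3 where.py d
```

```text
t 5.57 tcp in initial box frame mm [-114.    -0.3  117.9] F [-0.6 -0.3 -0.3]
```

View pics/d.png

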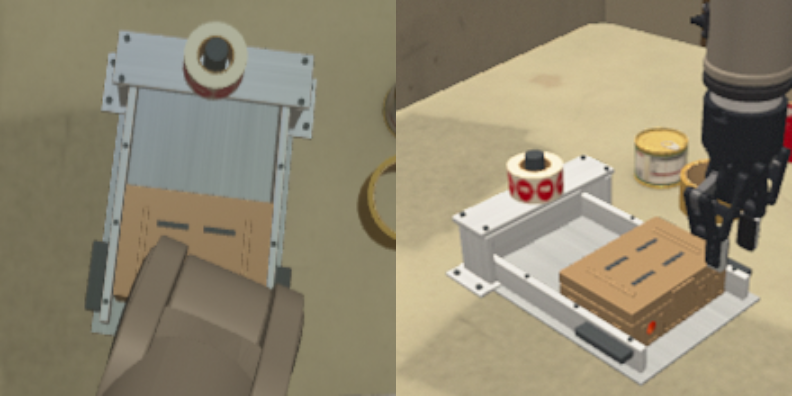

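The lid is shut with no gap visible. I'll go down in front of the box and push with both open fingers, which straddle the tab.

Call:
step_arm(increments=[[[1, 0, 0, 35, 0, 0, 0], [1, 0, 0, 70, 0, 0, 0], [1, 0, 0, 100, 0, 0, 0], [1, 0, 0, 105, 0, 0, 0], [1, -15, 0, 105, 0, 0, 0], [1, -28, 0, 105, 0, 0, 0], [1, -36, 0, 105, 0, 0, 0], [1, -43, 0, 105, 0, 0, 0], [1, -50, 0, 105, 0, 0, 0]]])

```text
t: 6.42
eef_pos: [0.5379, -0.1607, 0.0129]
tool_rot: [-0.002, 0.062, 0.998, 0.0]
contact_force: [-9.7, 2.1, 8.2]
gripper_width: 1.001
grasp_force: 4.7
```

Call:
step_arm(increments=[[[1, -7, 0, 0, 0, 0, 0], [1, -14, 0, 0, 0, 0, 0], [1, -21, 0, 0, 0, 0, 0], [1, -28, 0, 0, 0, 0, 0], [1, -35, 0, 0, 0, 0, 0], [1, -42, 0, 0, 0, 0, 0], [1, -49, 0, 0, 0, 0, 0], [1, -56, 0, 0, 0, 0, 0], [1, -63, 0, 0, 0, 0, 0], [1, -70, 0, 0, 0, 0, 0]]])

```text
t: 7.25
eef_pos: [0.6059, -0.1695, 0.0127]
tool_rot: [-0.003, 0.063, 0.998, 0.0]
contact_force: [-8.3, 1.8, 7.0]
gripper_width: 1.001
grasp_force: 3.7
```

```bash
python3 where.py e
```

```text
t 7.25 tcp in initial box frame mm [ 9.   0.1 12.7] F [-8.3  1.8  7. ]
```

View pics/e.png

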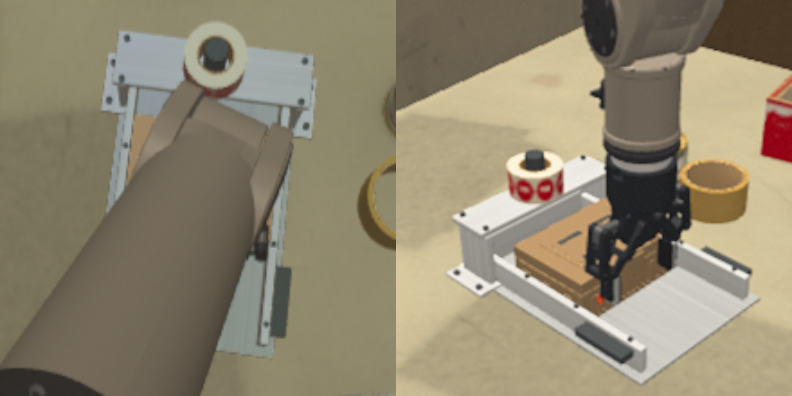

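Call:
step_arm(increments=[[[1, -6, 0, 0, 0, 0, 0], [1, -12, 0, 0, 0, 0, 0], [1, -18, 0, 0, 0, 0, 0], [1, -24, 0, 0, 0, 0, 0], [1, -30, 0, 0, 0, 0, 0], [1, -35, 0, 0, 0, 0, 0], [1, -39, 0, 0, 0, 0, 0], [1, -42, 0, 0, 0, 0, 0]]])

```text
t: 8.02
eef_pos: [0.6483, -0.1747, 0.0126]
tool_rot: [-0.002, 0.062, 0.998, 0.0]
contact_force: [-7.0, 0.9, 5.0]
gripper_width: 0.998
grasp_force: 3.6
```

Call:
step_arm(increments=[[[1, -1, 0, 0, 0, 0, 0], [1, -2, 0, 0, 0, 0, 0], [1, -3, 0, 0, 0, 0, 0]]])

```text
t: 8.27
eef_pos: [0.6507, -0.175, 0.0126]
tool_rot: [-0.002, 0.062, 0.998, 0.0]
contact_force: [-7.0, 1.9, 4.7]
gripper_width: 1.002
grasp_force: 3.6
```

```bash
python3 where.py f
```

```text
t 8.27 tcp in initial box frame mm [54.1  0.2 12.6] F [-7.   1.9  4.7]
```

Still sliding, with no stop contact yet. I'll carry on in small steps.

Call:
step_arm(increments=[[[1, -1, 0, 0, 0, 0, 0], [1, -2, 0, 0, 0, 0, 0], [1, -3, 0, 0, 0, 0, 0]]])

```text
t: 8.62
eef_pos: [0.6538, -0.1754, 0.0126]
tool_rot: [-0.002, 0.062, 0.998, 0.0]
contact_force: [-7.2, 1.9, 4.3]
gripper_width: 1.002
grasp_force: 3.4
```

Call:
step_arm(increments=[[[1, -1, 0, 0, 0, 0, 0], [1, -2, 0, 0, 0, 0, 0]]])

```text
t: 8.78
eef_pos: [0.6558, -0.1757, 0.0126]
tool_rot: [-0.002, 0.062, 0.998, 0.0]
contact_force: [-6.5, 1.1, 4.3]
gripper_width: 0.995
grasp_force: 3.4
```

Call:
step_arm(increments=[[[1, -1, 0, 0, 0, 0, 0], [1, -1, 0, 0, 0, 0, 0]]])

```text
t: 8.95
eef_pos: [0.657, -0.1759, 0.0126]
tool_rot: [-0.002, 0.062, 0.998, 0.0]
contact_force: [-5.7, -0.0, 4.2]
gripper_width: 0.995
grasp_force: 3.0
```

Call:
step_arm(increments=[[[1, -1, 0, 0, 0, 0, 0], [1, -2, 0, 0, 0, 0, 0]]])

```text
t: 9.12
eef_pos: [0.6587, -0.1761, 0.0126]
tool_rot: [-0.002, 0.062, 0.998, 0.0]
contact_force: [-6.3, 0.1, 4.3]
gripper_width: 1.0
grasp_force: 3.4
```

Call:
step_arm(increments=[[[1, -1, 0, 0, 0, 0, 0], [1, -2, 0, 0, 0, 0, 0]]])

```text
t: 9.28
eef_pos: [0.6608, -0.1763, 0.0126]
tool_rot: [-0.002, 0.062, 0.998, 0.0]
contact_force: [-6.2, 0.9, 5.0]
gripper_width: 1.001
grasp_force: 3.4
```

```bash
python3 where.py g
```

```text
t 9.28 tcp in initial box frame mm [64.3  0.2 12.6] F [-6.2  0.9  5. ]
```

View pics/g.png

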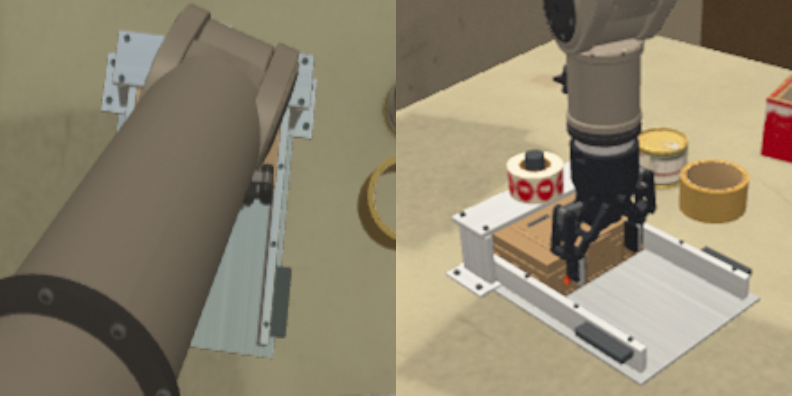

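No stop contact yet: the box is under the bridge and still sliding at about 6 N. Continuing.

Call:
step_arm(increments=[[[1, -1, 0, 0, 0, 0, 0], [1, -2, 0, 0, 0, 0, 0], [1, -3, 0, 0, 0, 0, 0]]])

```text
t: 9.63
eef_pos: [0.6621, -0.1765, 0.0125]
tool_rot: [-0.004, 0.063, 0.998, 0.001]
contact_force: [-14.0, 2.4, 10.3]
gripper_width: 1.006
grasp_force: 7.2
```

Call:
step_arm(increments=[[[1, -1, 0, 0, 0, 0, 0], [1, -2, 0, 0, 0, 0, 0]]])

```text
t: 9.8
eef_pos: [0.6621, -0.1764, 0.0123]
tool_rot: [-0.006, 0.063, 0.998, 0.001]
contact_force: [-21.2, 4.0, 14.7]
gripper_width: 1.002
grasp_force: 10.3
```

Call:
step_arm(increments=[[[1, -1, 0, 0, 0, 0, 0], [1, -2, 0, 0, 0, 0, 0]]])

```text
t: 9.97
eef_pos: [0.662, -0.1764, 0.0121]
tool_rot: [-0.008, 0.063, 0.998, 0.002]
contact_force: [-26.8, 6.7, 20.4]
gripper_width: 0.997
grasp_force: 13.4
```

The force is rising while the position stays fixed, so the box is against the stop. I'll back off, retract and look.

Call:
step_arm(increments=[[[1, 4, 0, 0, 0, 0, 0], [1, 10, 0, 0, 0, 0, 0], [1, 30, 0, 0, 0, 0, 0], [1, 65, 0, 0, 0, 0, 0], [1, 100, 0, -20, 0, 0, 0], [1, 130, 0, -60, 0, 0, 0], [1, 150, 0, -100, 0, 0, 0], [1, 150, 20, -140, 0, 0, 0], [1, 150, 60, -140, 0, 0, 0], [1, 150, 100, -140, 0, 0, 0]]])

```text
t: 10.8
eef_pos: [0.5353, -0.0633, 0.1571]
tool_rot: [0.005, 0.065, 0.998, 0.0]
contact_force: [1.1, 0.0, -1.0]
gripper_width: 1.003
grasp_force: 0.0
```

Call:
step_arm(increments=[[[1, 0, 40, 0, 0, 0, 0], [1, 0, 80, 0, 0, 0, 0], [1, 0, 120, 0, 0, 0, 0], [1, 0, 160, 0, 0, 0, 0], [1, 0, 160, 0, 0, 0, 0]]])

```text
t: 11.22
eef_pos: [0.5538, 0.1078, 0.153]
tool_rot: [0.001, 0.056, 0.998, 0.003]
contact_force: [0.5, 0.5, 0.3]
gripper_width: 1.003
grasp_force: 0.0
```

```bash
python3 where.py h
```

```text
t 11.22 tcp in initial box frame mm [-77.2 268.8 153. ] F [0.5 0.5 0.3]
```

View pics/h.png

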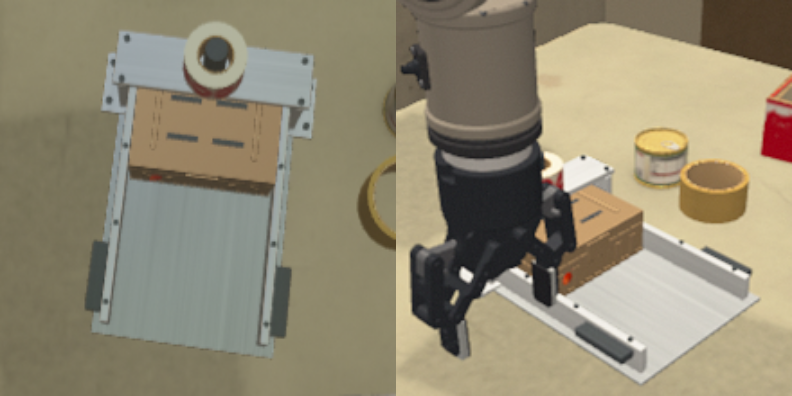

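The box is shut, square and under the bridge, and the robot is clear of it, so I'm handing in.

```bash
python3 -c "
from station import bot
print(bot.hand_in())"
```

```text
the job is handed in; nothing more can be done
None
```

I pressed the lid down until it sat shut and pushed the box along the rails until it stopped hard against the end stop. The arm was clear when I handed in at about 11 s; the judge returned no verdict, and I took "home" from the rise in push force, not from a measured gap.

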